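# Rinse the milk cups and pack the drinks box

## Robot

A 6-joint arm with a two-finger parallel gripper is mounted at the origin on a cart in front of the work surface, level with it; the furniture and walls round the work are solid. World frame = base frame: x ahead of the robot, y to its left, z up, the work surface at z = 0. Lengths are in mm, angles in rad, forces in N, time in s.
With the tool pointing down it reaches from about 350 to 775 mm from the base axis. Payload 7.3 kg.
Tool frame: the origin (TCP) lies midway between the tips of the shut fingers; the grasp point (between the pads) lies 19 mm behind it; z points along the fingers, y is the direction in which the jaws open and shut (so a half turn about z gives the same grasp; the last joint's range is limited). The gripper opens to 92 mm and grips with 3 to 60 N. Pads are 19 mm wide; open, the fingers measure 130 mm over their backs; the gripper's body (75 mm by 190 mm) begins 47 mm behind the grasp point.
Start: joints at [-1.303, 0.342, 1.524, -0, 1.275, -0.146], TCP at [211.122, -480.7, 226.741] pointing down, gripper open.
Joint ranges: [-2.53, 2.53], [-0.77, 2.02], [0.04, 2.7], [-1, 4.14], [0.28, 2.66], [-3.11, 3.11]. Speed limits (rad/s): [2.57, 2.57, 3.14, 3.14, 3.14, 3.14].

## Interface

Orientations are given as [roll, pitch, yaw] about the fixed x, y, z axes, in that order (R = Rz(yaw) Ry(pitch) Rx(roll)).
In Python, from plant import sensors, imaging, ticket gives the robot as it stands. The module is installed in compiled form; this text tells all that it offers.
- The arm moves only by the tool arm_command, never from a script. Its argument "increments" is one flat list of numbers, 5 for each row, row after row: the closure, from 0 (fully open) to 1 (shut), then the shift along the tool's x, y, z in mm, then the turn about the tool's z in degrees. In form: [hand, dx, dy, dz, spin, hand, dx, dy, dz, spin, ...]. A call has 1 to 20 rows; each row is the pose to reach, as a shift and turn from the pose commanded when the call began, along the tool's axes at that moment; what a row does not reach only later rows make up. A row lasts 1/8 s, in which the tool goes at most 62.5 mm and 10.7 degrees, less where a joint would pass 70% of its speed; a pose out of reach is approached as far as the arm can. A call with a gripper value outside its range is refused whole. The fingers move at their own pace and stop on an object; the grip force is fixed at half the most. Time passes only in rows, so rows that repeat a pose let the fingers close. It gives the time, the measured TCP pose, the force and the opening at its end, in the units of the state.
- sensors.get_obs(): the state, without advancing time (a new reading comes with each control period).
- imaging.capture(name): name is "side" or "top" or "wrist"; returns the picture (384x512x3 uint8, blue, green, red); there is no depth.
- imaging.calibration(name): a dict with "fx", "fy", "cx", "cy" (pixels), "D" ([k1, k2, p1, p2, k3] as OpenCV has them; the pictures are not rectified), "world_to_cam" (4x4, takes a point from world to camera coordinates); the wrist camera has in their place "hand_eye" (4x4, takes a point from camera to tool coordinates, whose origin is the TCP and whose axes are the flange's). Camera axes: x right, y down, z forward; pixel columns grow to the right and rows downward; lengths in mm; the calibration is good to about 2 mm. A picture is of the moment at which its call begins: read the wrist's pose just before it. calibration takes no time and is no camera call.
- ticket.close_job(): hands the job in, once; it reports no verdict.
The state is a dict: "time": time; "joint_positions": joint angles; "dq": joint speeds; "tau": joint torques, N m; "tool_pos": TCP position; "tcp_rot": TCP orientation; "contact_force": force on the tool from outside, world axes, zero at the start; "moment": the same for the moment, N m; "grip_width": finger opening in mm.
Only numpy, scipy, OpenCV 4.12 (cv2) and the standard library are available. Lean on these libraries where they do the work, as an engineer would, in place of code of your own. Each camera call takes 0.05 s, during which the arm holds its last target. There are 200 camera calls.

## Task

Pack the steel drinks box for the classroom. Rinse the two tall steel milk cups one after the other: press each one, mouth down as it stands, squarely onto the sprung cross of the glass rinser until the cross is fully down, hold it there for two seconds, and stand it straight in the box before you rinse the next. The white beakers on the green tray are clean: stand every one of them in the box too, everything mouth down on the perforated floor of the box, then gently lower the lid until it is fully closed, and leave the other things on the table where they are.

Things in the scene. Friction and masses are not known exactly. Their poses are not given: they have to be found in the camera images.
- rinser_cross (a joint): sprung spray cross of the glass rinser, how far it is pressed down (m): 0 at rest, 0.014 fully down on its stop; the spring needs about 2 N to start and 8 N to hold it fully down, and lifts it again when let go
- rinser_cross_top (a point): centre of the spray cross of the glass rinser, at the level of the upper side of its four flat black arms (each 46 mm long, 9 mm wide), on which the mouth of a cup rests; 46 mm above the table at rest, 32 mm when fully down. It moves straight up and down. A small domed hub, radius 15 mm, rises 5 mm above the arms at the centre, inside the cup
- rinser: the glass rinser itself: a square steel drip tray with a slotted grate, 150 x 150 mm and 28 mm high, fixed to the table between the steel box and the guard rail; a thin pipe leads from its right side down between the two carts. Origin at the centre of its underside
- drinks_box: open stainless steel box, fixed on the left part of the table, long side across the robot's view. Inside, in its own frame: x -0.109 to 0.062, y -0.159 to 0.159; a perforated drain insert is its floor, top at z = 0.032; walls 2 mm thick, top at z = 0.118. Origin on its underside; x points away from the robot, towards the hinge, y along the long side, z up
- drinks_box_lid (a joint): angle of the box's lid (rad): 0 closed, 1.57 upright, 1.83 leaning back away from the robot. Hinge along the box's y at x 0.068, z 0.121. Flat plate 320 mm along y, 177 mm from hinge to front edge; top at z = 0.130 when closed. A flat wire bail, 52 mm wide, juts 18 mm from the middle of that edge. A stiff hinge (0.4 N m) holds it at any angle, so it must be pushed all the way down
- green_tray: green serving tray on the right-hand cart, 332 x 269 mm, rim 20 mm high, fixed; its floor lies 3 mm above the cart. Origin at the centre of its underside. Between it and the table stands a guard rail (y = -0.19 to -0.22, top at z = 0.143) that cups have to be lifted over
- milk_cup0_center (a point): tall brushed-steel milk cup (one of two) standing mouth down on the table behind the rinser; 88 mm high, 54 mm across at its closed end (now the top) and 66 mm at its mouth (now the bottom), wall 3 mm, 0.12 kg. The point lies on its axis half-way up, 44 mm above its mouth; z points up along the axis, from mouth to closed end
- milk_cup1_center (a point): tall brushed-steel milk cup (one of two) standing mouth down on the table behind the rinser; 88 mm high, 54 mm across at its closed end (now the top) and 66 mm at its mouth (now the bottom), wall 3 mm, 0.12 kg. The point lies on its axis half-way up, 44 mm above its mouth; z points up along the axis, from mouth to closed end
- beaker0_center (a point): short white plastic beaker (two to four of them are there) standing mouth down on the green tray; 66 mm high, 52 mm across at its closed end (now the top) and 62 mm at its mouth (now the bottom), wall 3 mm, 0.07 kg. The point lies on its axis half-way up, 33 mm above its mouth; z points up along the axis
- beaker1_center (a point): short white plastic beaker (two to four of them are there) standing mouth down on the green tray; 66 mm high, 52 mm across at its closed end (now the top) and 62 mm at its mouth (now the bottom), wall 3 mm, 0.07 kg. The point lies on its axis half-way up, 33 mm above its mouth; z points up along the axis
- beaker2_center (a point): short white plastic beaker (two to four of them are there) standing mouth down on the green tray; 66 mm high, 52 mm across at its closed end (now the top) and 62 mm at its mouth (now the bottom), wall 3 mm, 0.07 kg. The point lies on its axis half-way up, 33 mm above its mouth; z points up along the axis
- beaker3_center (a point): short white plastic beaker (two to four of them are there) standing mouth down on the green tray; 66 mm high, 52 mm across at its closed end (now the top) and 62 mm at its mouth (now the bottom), wall 3 mm, 0.07 kg. The point lies on its axis half-way up, 33 mm above its mouth; z points up along the axis
- measuring_cup: small steel measuring cup with a strap handle, behind the milk cups; not part of the job. Origin at the centre of its underside
- squeeze_bottle: white squeeze bottle with a red pointed cap, 184 mm high, behind the milk cups; not part of the job. Origin at the centre of its underside
- timer: white kitchen timer with a red dial, left of the steel box; not part of the job. Origin at the centre of its underside
- tape_roll: roll of masking tape lying flat, left behind the steel box; not part of the job. Origin at the centre of its underside
- tongs: serving tongs lying right of the green tray; not part of the job. Origin at the centre of its underside

How it is judged:
By the outcome, as a careful person would: the job done as asked, in the order asked, and still so for the second after the job is handed in, with the robot touching nothing.
Of beaker0, beaker1, beaker2, beaker3 only 2 to 4 are there at a start; the rules pass over those that are not, and their reading is None.
At some moment in a run one of milk_cup0, milk_cup1, beaker0, beaker1, beaker2, beaker3 may be knocked a few centimetres aside while the robot is not near it.
It also fails if it takes over 210 s, if anything falls off the work surface, if the arm or the gripper's body presses on something with over 40 N, if the wrist force passes 120 N, or if a joint passes its speed limit or range.

## Working session

There is one attempt and no reset: what is moved stays moved. The work goes in short steps, Python scripts to look and compute and a tool call to move; the robot and the scene stay as the last step left them, time stands still between calls to the robot, and variables do not carry over. Pictures are saved under pics/ and viewed, about 12 in all and at most 16, crops included, and the job is handed in when it is done.

Besides the shell and the picture viewer there is one more tool, called as name(argument=value, ...), one argument or row to a line, values as JSON. arm_command: Moves the arm, as the interface text tells. Its arguments: {"type":"object","properties":{"increments":{"type":"array","items":{"type":"number"}}},"required":["increments"]}

```bash
mkdir -p pics; python3 - <<'E'
from plant import sensors, imaging
import cv2, numpy as np
np.set_printoptions(suppress=True,precision=3)
print(sensors.get_obs())
for n in ("side","top","wrist"):
    im=imaging.capture(n); cv2.imwrite(f"pics/{n}0.png",im); print(n,imaging.calibration(n))
E
```

```text
{'time': 0.0, 'joint_positions': array([-1.303,  0.343,  1.525, -0.   ,  1.275, -0.146]), 'dq': array([ 0.   ,  0.   , -0.001, -0.001, -0.001,  0.001]), 'tau': array([ -0.   , -43.124, -24.422,   0.072,   0.056,  -0.   ]), 'tool_pos': array([ 211.014, -480.285,  226.061]), 'tcp_rot': array([-3.14 , -0.   ,  0.414]), 'contact_force': array([ 1.104, -0.058,  0.473]), 'moment': array([-0.006, -0.003, -0.013]), 'grip_width': 91.67529637262825}
side {'fx': 458.07944710844464, 'fy': 458.07944710844464, 'cx': 258.77813819474954, 'cy': 194.25509339246034, 'D': array([-0.004,  0.   ,  0.   ,  0.   ,  0.   ]), 'world_to_cam': array([[   0.999,    0.032,   -0.004, -573.842],
       [   0.017,   -0.639,   -0.769,   20.162],
       [  -0.027,    0.768,   -0.64 , 1940.5  ],
       [   0.   ,    0.   ,    0.   ,    1.   ]])}
top {'fx': 384.57374853959436, 'fy': 384.57374853959436, 'cx': 255.5698825643454, 'cy': 197.38528948554983, 'D': array([-0.089,  0.   ,  0.   ,  0.   ,  0.   ]), 'world_to_cam': array([[   0.026,   -1.   ,   -0.003,  -63.976],
       [  -0.988,   -0.025,   -0.15 ,  593.577],
       [   0.15 ,    0.007,   -0.989, 1623.911],
       [   0.   ,    0.   ,    0.   ,    1.   ]])}
wrist {'fx': 308.4784880395674, 'fy': 308.4784880395674, 'cx': 256.8869863515988, 'cy': 190.93375627548193, 'D': array([-0.071,  0.   ,  0.   ,  0.   ,  0.   ]), 'hand_eye': array([[  -0.001,   -0.955,   -0.296,   80.49 ],
       [   1.   ,   -0.   ,   -0.001,    0.228],
       [   0.001,   -0.296,    0.955, -158.712],
       [   0.   ,    0.   ,    0.   ,    1.   ]])}
```

View pics/top0.png

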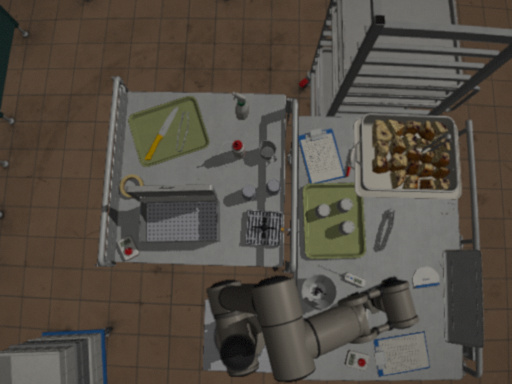

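View pics/side0.png

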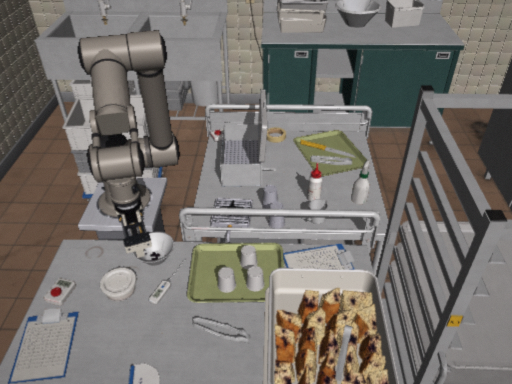

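The top view shows three beakers near (323,210), (345,205) and (347,228). The milk cups are near (249,192) and (273,187), the rinser at (264,228), and the box spans about (140-217, 185-242) with the lid up. The side view agrees on three beakers.

```bash
cat > h.py <<'E'
from plant import sensors, imaging
import cv2, numpy as np
from scipy.spatial.transform import Rotation as R
np.set_printoptions(suppress=True,precision=1)
def cam(n,obs=None):
    c=imaging.calibration(n); K=np.array([[c['fx'],0,c['cx']],[0,c['fy'],c['cy']],[0,0,1.]])
    if n=='wrist':
        o=obs or sensors.get_obs(); T=np.eye(4); T[:3,:3]=R.from_euler('xyz',o['tcp_rot']).as_matrix(); T[:3,3]=o['tool_pos']
        W=np.linalg.inv(T@c['hand_eye'])
    else: W=c['world_to_cam']
    return K,c['D'],W
def ray(C,uv):
    K,D,W=C; p=cv2.undistortPoints(np.array(uv,float).reshape(-1,1,2),K,D).reshape(-1,2)
    d=np.c_[p,np.ones(len(p))]@W[:3,:3]; return -W[:3,:3].T@W[:3,3],d
def plane(C,uv,z):
    o,d=ray(C,uv); return o+d*((z-o[2])/d[:,2])[:,None]
def proj(C,P):
    K,D,W=C; return cv2.projectPoints(np.array(P,float).reshape(-1,1,3),cv2.Rodrigues(W[:3,:3])[0],W[:3,3],K,D)[0].reshape(-1,2)
def tri(C1,u1,C2,u2):
    o1,d1=ray(C1,u1);o2,d2=ray(C2,u2);d1=d1[0]/np.linalg.norm(d1);d2=d2[0]/np.linalg.norm(d2)
    A=np.c_[d1,-d2];s=np.linalg.lstsq(A,o2-o1,rcond=None)[0];a=o1+s[0]*d1;b=o2+s[1]*d2
    return (a+b)/2,np.linalg.norm(a-b)
E
python3 - <<'E'
from h import *
t=cam('top');s=cam('side')
print('beakers',plane(t,[(323,210),(345,205),(347,228)],69))
print('cups',plane(t,[(249,192),(273,187)],88))
print('rinser',plane(t,[(264,228)],46),'boxcorners',plane(t,[(140,242),(218,242),(218,199)],118))
a=cv2.imread('pics/top0.png')[165:265,115:370];b=cv2.imread('pics/side0.png')[85:305,175:310]
a=cv2.resize(a,None,fx=3,fy=3,interpolation=cv2.INTER_CUBIC);cv2.imwrite('pics/topc.png',a)
b=cv2.resize(b,None,fx=2.7,fy=2.7,interpolation=cv2.INTER_CUBIC);cv2.imwrite('pics/sidec.png',b)
E
```

```text
beakers [[ 544.2 -337.7   69. ]
 [ 568.1 -432.3   69. ]
 [ 469.8 -440.2   69. ]]
cups [[ 610.8  -20.7   88. ]
 [ 634.9 -121.9   88. ]]
rinser [[463.1 -88.3  46. ]] boxcorners [[386.2 421.4 118. ]
 [395.8  99.3 118. ]
 [573.2 106.3 118. ]]
```

View pics/topc.png

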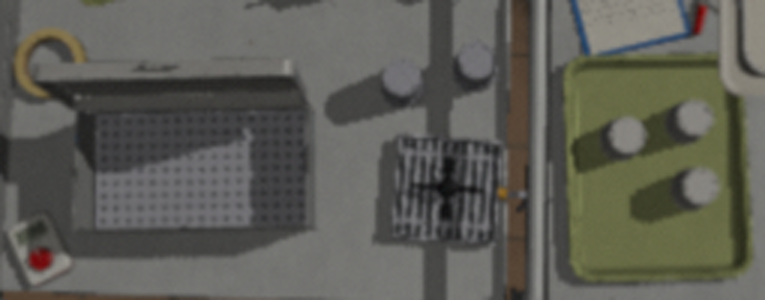

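View pics/sidec.png

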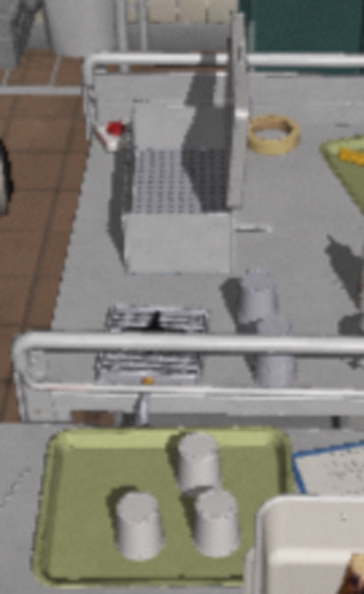

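Three beakers and two cups, all where the description puts them. I'm moving over the tray with the tool at yaw π for a wrist view.

arm_command(
  increments=[0, 50, 1, -30, -10, 0, 100, 2, -60, -20, 0, 150, 4, -80, -30, 0, 200, 5, -100, -40, 0, 237, 6, -104, -50, 0, 237, 6, -104, -60, 0, 237, 6, -104, -70, 0, 237, 6, -104, -80, 0, 237, 6, -104, -90, 0, 237, 6, -104, -100, 0, 237, 6, -104, -110, 0, 237, 6, -104, -120, 0, 237, 6, -104, -130, 0, 237, 6, -104, -140, 0, 237, 6, -104, -150, 0, 237, 6, -104, -156.3, 0, 237, 6, -104, -156.3, 0, 237, 6, -104, -156.3],
)

```text
time: 2.4
tool_pos: [430.5, -390.8, 330.5]
tcp_rot: [3.141, -0.0, 3.14]
contact_force: [0.4, 0.5, 0.8]
grip_width: 91.7
```

```bash
python3 - <<'E'
from h import *
t=cam('top');s=cam('side')
for n,a,b in [('b0',(324,209.7),(248.7,248.7)),('b1',(346.3,203.7),(255.4,269.1)),('b2',(347.7,226.7),(225.7,270.2)),('c0',(249,191.7),(270.2,188.7)),('c1',(273,185.7),(276.1,206.5))]: print(n,*tri(t,[a],s,[b]))
o=sensors.get_obs();print(o['tool_pos'],o['tcp_rot'],o['joint_positions']);cv2.imwrite('pics/w1.png',imaging.capture('wrist'))
E
```

```text
b0 [ 547.5 -341.2   71.6] 4.429377425467651
b1 [ 575.1 -436.6   74. ] 3.8760812923311443
b2 [ 476.1 -442.4   72.1] 2.0133719929165905
c0 [617.1 -19.9  84.7] 8.819172112806864
c1 [ 643.9 -121.8   79.6] 3.651454300539975
[ 430.5 -390.8  330.5] [ 3.1 -0.   3.1] [-0.9  0.4  1.2 -0.   1.6 -2.4]
```

View pics/w1.png

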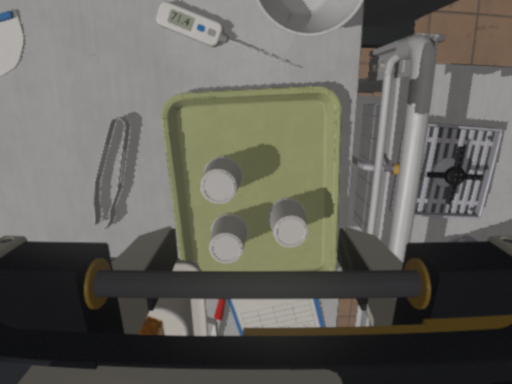

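The wrist view shows beaker tops near (220,186), (227,247) and (290,231), with the rinser cross at (457,175).

```bash
cat >> h.py <<'E'
def blobs(im,C,box,zt,smax=60,vmin=120):
    "bright grey tops inside box: ellipse centres -> plane zt, with diameters"
    x0,y0,x1,y1=box; g=cv2.cvtColor(im,cv2.COLOR_BGR2HSV)[y0:y1,x0:x1]
    m=((g[...,1]<smax)&(g[...,2]>vmin)).astype('uint8'); m=cv2.morphologyEx(m,cv2.MORPH_OPEN,np.ones((5,5)))
    for c in cv2.findContours(m,cv2.RETR_EXTERNAL,cv2.CHAIN_APPROX_NONE)[0]:
        if cv2.contourArea(c)<150 or len(c)<6: continue
        (x,y),ax,an=cv2.fitEllipse(c); x+=x0;y+=y0
        w=cv2.boundingRect(c); P=plane(C,[(x,y)],zt)[0]; q=plane(C,[(x0+w[0],y),(x0+w[0]+w[2],y)],zt)
        print(np.array([x,y]),'axes',np.array(ax),'->',P,'width mm',np.linalg.norm(q[0]-q[1]).round(1))
E
python3 - <<'E'
from h import *
C=cam('wrist');im=cv2.imread('pics/w1.png')
print(plane(C,[(220,186),(227,247),(290,231)],69)); print('rinser',plane(C,[(457,175)],50))
h=cv2.cvtColor(im,cv2.COLOR_BGR2HSV);print(h[186,220],h[165,222],h[220,290],h[247,227],h[205,285])
for v in (120,140,160,175): print(v);blobs(im,C,(170,110,335,265),69,60,v)
E
```

```text
[[ 472.9 -443.1   69. ]
 [ 569.2 -436.3   69. ]
 [ 543.  -341.6   69. ]]
rinser [[461.7 -87.3  50. ]]
[ 13  11 163] [25 17 88] [ 13  11 162] [ 17  11 162] [23 23 88]
120
[225.  248.1] axes [30.4 35.3] -> [ 571.  -439.3   69. ] width mm 53.2
[289.2 231.2] axes [31.7 37.8] -> [ 543.4 -342.8   69. ] width mm 56.7
[217.2 186.4] axes [34.6 37.8] -> [ 473.5 -447.2   69. ] width mm 52.7
140
[226.2 248.1] axes [27.  33.3] -> [ 571.  -437.5   69. ] width mm 51.7
[290.4 232. ] axes [31.1 32.6] -> [ 544.6 -341.    69. ] width mm 50.8
[217.5 186.5] axes [31.  36.5] -> [ 473.6 -446.8   69. ] width mm 49.9
160
[226.7 247.9] axes [20.7 25. ] -> [ 570.8 -436.8   69. ] width mm 38.0
[291.5 231.2] axes [22.4 25.3] -> [ 543.3 -339.3   69. ] width mm 37.3
[218.7 185.8] axes [24.5 27.7] -> [ 472.7 -445.    69. ] width mm 39.9
175
```

arm_command(
  increments=[0, -20, 50, -10, 0, 0, -40, 100, -20, 0, 0, -60, 160, -30, 0, 0, -80, 220, -30, 0, 0, -80, 280, -30, 0, 0, -80, 340, -30, 0, 0, -80, 400, -30, 0, 0, -80, 440, -30, 0, 0, -80, 451, -30, 0, 0, -80, 451, -30, 0, 0, -80, 451, -30, 0],
)

```text
time: 3.82
tool_pos: [510.6, 58.8, 360.6]
tcp_rot: [-3.141, -0.0, 3.14]
contact_force: [-0.2, 0.5, -0.2]
grip_width: 91.9
```

```bash
python3 - <<'E'
from h import *
o=sensors.get_obs();print(o['time'],o['tool_pos'],o['tcp_rot']);cv2.imwrite('pics/w2.png',imaging.capture('wrist'))
E
```

```text
3.825 [510.6  58.8 360.6] [-3.1 -0.   3.1]
```

View pics/w2.png

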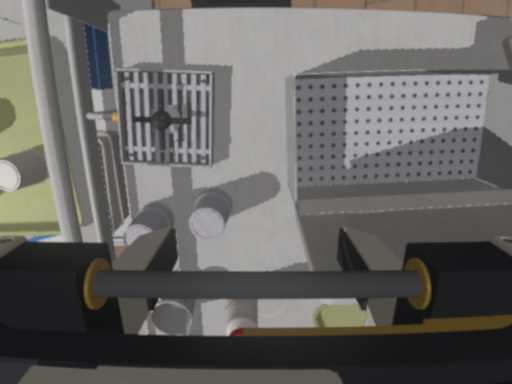

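Rinser cross centre (161,120); cup tops about (208,222) and (143,231); floor insert corners about (295,76), (487,72), (297,186) and (484,179).

```bash
python3 - <<'E'
from h import *
C=cam('wrist');im=cv2.imread('pics/w2.png')
print('rinser',plane(C,[(161,120)],50),'tray corners',plane(C,[(118,69),(214,72),(212,166),(123,164)],28))
print('cups',plane(C,[(208,222),(143,231)],88))
print('floor',plane(C,[(295,76),(487,72),(297,186),(484,179)],32))
print('back rim',plane(C,[(289,72),(297,210),],118))
for v in (110,130,140,150): print(v);blobs(im,C,(120,180,240,245),88,60,v)
cv2.imwrite('pics/w2c.png',cv2.resize(im[60:250,100:512],None,fx=1.9,fy=1.9,interpolation=cv2.INTER_CUBIC))
E
```

```text
rinser [[463.8 -85.1  50. ]] tray corners [[ 387.7 -152.2   28. ]
 [ 394.9   -5.5   28. ]
 [ 539.8  -14.4   28. ]
 [ 535.5 -161.7   28. ]]
cups [[ 613.   -15.5   88. ]
 [ 628.2 -117.2   88. ]]
floor [[401.2 116.2  32. ]
 [388.5 417.2  32. ]
 [572.9 124.7  32. ]
 [561.  446.   32. ]]
back rim [[401.7  98.5 118. ]
 [582.6 114.3 118. ]]
110
[185. 211.] axes [ 72.5 135.5] -> [595.1 -49.3  88. ] width mm 182.3
130
[132.4 230.4] axes [23.2 27. ] -> [ 627.3 -133.9   88. ] width mm 45.9
[214.1 227.6] axes [37.  55.7] -> [622.3  -6.7  88. ] width mm 77.9
[203.1 183.4] axes [ 7.4 44.6] -> [552.3 -19.6  88. ] width mm 52.6
[151.2 190.9] axes [25.9 42.7] -> [563.4 -97.4  88. ] width mm 57.0
140
[132.6 230.4] axes [21.4 26.6] -> [ 627.3 -133.5   88. ] width mm 45.9
[214.2 227.8] axes [36.5 55.2] -> [622.5  -6.6  88. ] width mm 78.0
[203.  183.3] axes [ 7.3 42.9] -> [552.1 -19.8  88. ] width mm 51.1
[151.7 190.5] axes [25.  41.5] -> [562.8 -96.6  88. ] width mm 55.5
150
[131.3 230.5] axes [20.8 23.4] -> [ 627.5 -135.5   88. ] width mm 39.6
[214.8 228.2] axes [35.9 53.5] -> [623.2  -5.7  88. ] width mm 76.4
[203.6 183. ] axes [ 6.6 40. ] -> [551.6 -18.8  88. ] width mm 48.2
[151.7 190.2] axes [24.2 41.3] -> [562.3 -96.5  88. ] width mm 55.4
```

View pics/w2c.png

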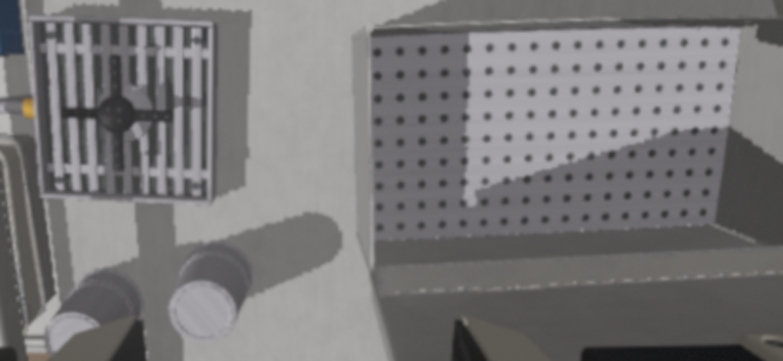

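arm_command(
  increments=[0, -20, -15, 30, 0, 0, -50, -40, 75, 0, 0, -80, -60, 120, 0, 0, -102, -77, 160, 0, 0, -102, -77, 170, 0, 0, -102, -77, 170, 0, 0, -102, -77, 170, 0],
)

```text
time: 4.75
tool_pos: [612.8, -16.7, 192.8]
tcp_rot: [-3.141, 0.003, -3.141]
contact_force: [0.7, 0.1, -0.1]
grip_width: 91.7
```

```bash
python3 - <<'E'
from h import *
print('lid top', plane(cam('top'),[(211.7,185.7),(129,186)],298))
o=sensors.get_obs();print(o['time'],o['tool_pos'],o['tcp_rot']);im=imaging.capture('wrist');cv2.imwrite('pics/w3.png',im)
C=cam('wrist',o);print(proj(C,[(613,-18,88),(638,-121,88)]))
for v in (130,150,165): print(v);blobs(im,C,(40,130,330,260),88,60,v)
E
```

```text
lid top [[596.2 112.6 298. ]
 [587.7 422.4 298. ]]
4.75 [612.8 -16.7 192.8] [-3.1  0.  -3.1]
[[255.5 189.3]
 [144.4 215.2]]
130
[187.6 237.1] axes [22.6 55.8] -> [660.1 -82.2  88. ] width mm 21.9
[135.7 217.2] axes [42.1 63.8] -> [ 640.1 -129.5   88. ] width mm 60.9
[277.7 215.7] axes [102.6 122.4] -> [638.4   2.3  88. ] width mm 96.7
[240.8 135.8] axes [12.6 72.2] -> [565.5 -30.4  88. ] width mm 50.1
[159.7 147.9] axes [43.  65.4] -> [ 575.6 -100.7   88. ] width mm 50.7
[ 58.  185.2] axes [ 29.5 146.9] -> [ 609.  -199.3   88. ] width mm 36.0
150
[187.5 237.8] axes [20.3 53.5] -> [660.8 -82.3  88. ] width mm 20.0
[ 66.3 220.8] axes [28.1 42.3] -> [ 644.2 -198.    88. ] width mm 32.5
[140. 217.] axes [36.9 45.4] -> [ 639.9 -125.3   88. ] width mm 43.6
[280.8 218.1] axes [101.4 113. ] -> [640.8   5.2  88. ] width mm 95.1
[241.4 135.1] axes [11.3 64. ] -> [564.9 -29.9  88. ] width mm 45.0
[160.1 146.8] axes [40.  62.9] -> [ 574.6 -100.2   88. ] width mm 48.9
165
```

View pics/w3.png

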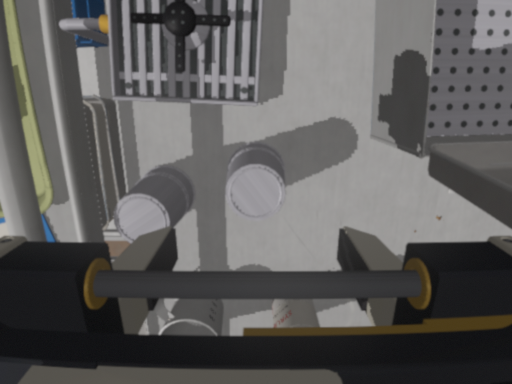

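Cup0 top (256,189) matches the estimate (613,-18), and cup1 is at (145,216). Grasping cup0.

arm_command(
  increments=[0, 0, -1, 30, 0, 0, 0, -1, 70, 0, 0, 0, -1, 110, 0, 0, 0, -1, 140, 0, 0, 0, -1, 148, 0, 0, 0, -1, 148, 0, 1, 0, -1, 148, 0, 1, 0, -1, 148, 0, 1, 0, -1, 148, 0, 1, 0, -1, 148, 0, 1, 0, -1, 148, 0, 1, 0, -1, 148, 0, 1, 0, -1, 148, 0, 1, 0, -1, 148, 0],
)

```text
time: 6.55
tool_pos: [612.7, -17.9, 43.0]
tcp_rot: [-3.141, 0.001, -3.141]
contact_force: [-0.5, 0.6, 4.9]
grip_width: 58.2
```

```bash
python3 - <<'E'
from h import *
o=sensors.get_obs();o2=dict(o);o2['tool_pos']=np.array([612.8,-16.7,192.8]);print(plane(cam('wrist',o2),[(180,18)],50)); print(o['tool_pos'],o['contact_force'],o['grip_width'])
E
```

```text
[[464.3 -85.3  50. ]]
[612.7 -17.9  43. ] [-0.5  0.6  4.9] 58.191117853803355
```

arm_command(
  increments=[1, 0, 0, -10, 0, 1, 0, 0, -40, 0, 1, 0, 0, -80, 0, 1, 10, -5, -105, 0, 1, 40, -18, -115, 0, 1, 75, -34, -115, 0, 1, 110, -50, -115, 0, 1, 138, -63, -115, 0, 1, 149, -68, -115, 0, 1, 149, -68, -115, 0, 1, 149, -68, -100, 0, 1, 149, -68, -75, 0, 1, 149, -68, -60, 0, 1, 149, -68, -52, 0, 1, 149, -68, -52, 0],
)

```text
time: 8.43
tool_pos: [463.9, -85.6, 94.4]
tcp_rot: [3.141, -0.001, -3.141]
contact_force: [-0.4, 0.0, -2.3]
grip_width: 58.4
```

```bash
python3 - <<'E'
from h import *
o=sensors.get_obs();print(o['time'],o['tool_pos'],o['contact_force'],o['moment'],o['grip_width']);a=imaging.capture('wrist');b=imaging.capture('side')
cv2.imwrite('pics/w4.png',np.hstack([cv2.resize(a[60:330,120:400],None,fx=1.4,fy=1.4),cv2.resize(b[160:300,180:320],None,fx=2.7,fy=2.7)]))
E
```

```text
8.425 [463.9 -85.6  94.4] [-0.4  0.  -2.3] [ 0.2 -0.2 -0. ] 58.43844244165434
```

View pics/w4.png

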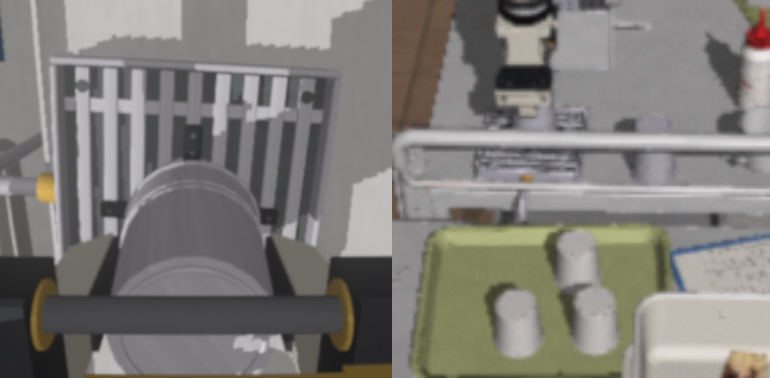

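The cup is centred over the cross: arms stick out symmetrically left, right and in front. Pressing.

arm_command(
  increments=[1, 0, 0, 4, 0, 1, 0, 0, 8, 0, 1, 0, 0, 11, 0, 1, 0, 0, 14, 0, 1, 0, 0, 16, 0, 1, 0, 0, 18, 0, 1, 0, 0, 19, 0, 1, 0, 0, 19, 0],
)

```text
time: 9.52
tool_pos: [463.9, -86.0, 76.0]
tcp_rot: [-3.141, 0.001, -3.142]
contact_force: [-0.0, 0.4, 6.0]
grip_width: 58.4
```

arm_command(
  increments=[1, 0, 0, 1, 0, 1, 0, 0, 2, 0, 1, 0, 0, 3, 0, 1, 0, 0, 3, 0],
)

```text
time: 10.02
tool_pos: [464.3, -86.0, 74.7]
tcp_rot: [-3.141, 0.003, -3.141]
contact_force: [-3.2, 1.5, 22.7]
grip_width: 58.4
```

It's on the stop. Holding for 2.4 s, then lifting.

arm_command(
  increments=[1, 0, 0, -0.5, 0, 1, 0, 0, -0.5, 0, 1, 0, 0, -0.5, 0, 1, 0, 0, -0.5, 0, 1, 0, 0, -0.5, 0, 1, 0, 0, -0.5, 0, 1, 0, 0, -0.5, 0, 1, 0, 0, -0.5, 0, 1, 0, 0, -0.5, 0, 1, 0, 0, -0.5, 0, 1, 0, 0, -0.5, 0, 1, 0, 0, -0.5, 0, 1, 0, 0, -0.5, 0, 1, 0, 0, -0.5, 0, 1, 0, 0, -0.5, 0, 1, 0, 0, -0.5, 0, 1, 0, 0, -0.5, 0, 1, 0, 0, -0.5, 0, 1, 0, 0, -0.5, 0, 1, 0, 0, -0.5, 0],
)

```text
time: 12.52
tool_pos: [464.2, -86.1, 74.8]
tcp_rot: [-3.141, 0.002, -3.141]
contact_force: [-3.8, 1.7, 18.1]
grip_width: 58.3
```

arm_command(
  increments=[1, 0, 0, -10, 0, 1, 0, 0, -40, 0, 1, 0, 0, -80, 0, 1, 0, 10, -120, 0, 1, -5, 40, -138, 0, 1, -15, 80, -138, 0, 1, -25, 120, -138, 0, 1, -35, 165, -138, 0, 1, -45, 210, -138, 0, 1, -53, 240, -138, 0, 1, -53, 251, -138, 0, 1, -53, 251, -138, 0, 1, -53, 251, -120, 0, 1, -53, 251, -85, 0, 1, -53, 251, -50, 0, 1, -53, 251, -25, 0, 1, -53, 251, -10, 0, 1, -53, 251, -5, 0, 1, -53, 251, -3, 0, 1, -53, 251, -3, 0],
)

```text
time: 15.02
tool_pos: [516.9, 165.1, 76.9]
tcp_rot: [3.141, 0.001, -3.141]
contact_force: [1.0, 0.0, -1.2]
grip_width: 58.8
```

```bash
python3 - <<'E'
from h import *
o=sensors.get_obs();print(o['time'],o['tool_pos'],o['contact_force'],o['moment'],o['grip_width']);a=imaging.capture('wrist');b=imaging.capture('top')
cv2.imwrite('pics/w5.png',np.hstack([cv2.resize(a,None,fx=.9,fy=.9)[:345],cv2.resize(b[165:280,115:225],None,fx=3,fy=3)]))
E
```

```text
15.025 [516.9 165.1  76.9] [ 1.   0.  -1.2] [ 0.1 -0.2 -0. ] 58.76725852405884
```

View pics/w5.png

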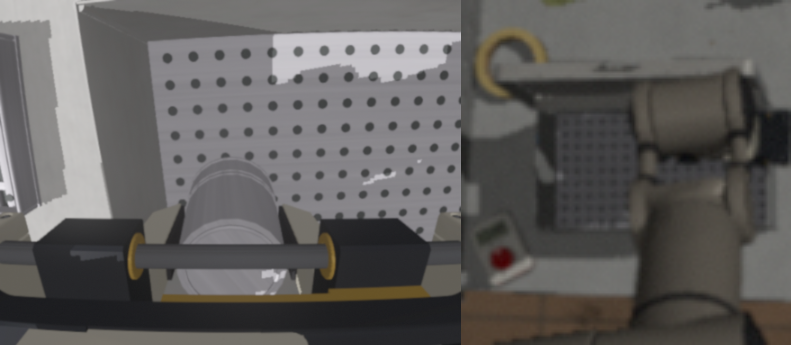

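arm_command(
  increments=[1, 0, 0, 1, 0, 1, 0, 0, 2, 0, 1, 0, 0, 2, 0],
)

```text
time: 15.5
tool_pos: [516.7, 165.2, 75.0]
tcp_rot: [3.142, 0.001, -3.141]
contact_force: [-1.4, 0.3, 5.0]
grip_width: 58.4
```

arm_command(
  increments=[0.2, 0, 0, 0, 0, 0.2, 0, 0, 0, 0, 0.2, 0, 0, 0, 0, 0.2, 0, 0, -10, 0, 0.2, 0, 0, -40, 0, 0.2, 0, 0, -80, 0, 0.2, 0, 0, -120, 0, 0.2, 0, -10, -140, 0, 0.2, 0, -50, -140, 0, 0.1, 0, -100, -140, 0, 0.1, 0, -150, -140, 0, 0, 0, -200, -140, 0, 0, -30, -240, -140, 0, 0, -70, -270, -130, 0, 0, -105, -286, -120, 0, 0, -121, -286, -117, 0, 0, -121, -286, -117, 0, 0, -121, -286, -117, 0],
)

```text
time: 17.75
tool_pos: [636.9, -120.7, 191.5]
tcp_rot: [-3.141, -0.0, -3.141]
contact_force: [-0.1, 0.2, 0.3]
grip_width: 92.0
```

```bash
python3 - <<'E'
from h import *
o=sensors.get_obs();print(o['time'],o['tool_pos'],o['tcp_rot'],o['contact_force']);im=imaging.capture('wrist');b=imaging.capture('top')
C=cam('wrist',o);print('pred',proj(C,[(638.5,-120.5,88)]), plane(C,[(256,189)],88))
cv2.imwrite('pics/w6.png',np.hstack([cv2.resize(im,None,fx=.9,fy=.9)[:345],cv2.resize(b[165:280,115:225],None,fx=3,fy=3)]))
blobs(im,C,(200,140,310,235),88,60,140);blobs(im,C,(200,140,310,235),88,60,150)
E
```

```text
17.75 [ 636.9 -120.7  191.5] [-3.1 -0.  -3.1] [-0.1  0.2  0.3]
pred [[257.2 191.7]] [[ 636.  -121.5   88. ]]
[205.4 212.8] axes [14.  56.5] -> [ 658.6 -167.7   88. ] width mm 13.7
[254.  203.9] axes [54.5 66.5] -> [ 650.  -123.3   88. ] width mm 47.8
[237.4 145.7] axes [14.2 32.1] -> [ 597.5 -137.4   88. ] width mm 25.6
[202.6 201.3] axes [ 5.9 41.8] -> [ 647.5 -169.7   88. ] width mm 6.3
[246.9 192.4] axes [ 6.7 44.3] -> [ 639.2 -129.7   88. ] width mm 28.5
```

View pics/w6.png

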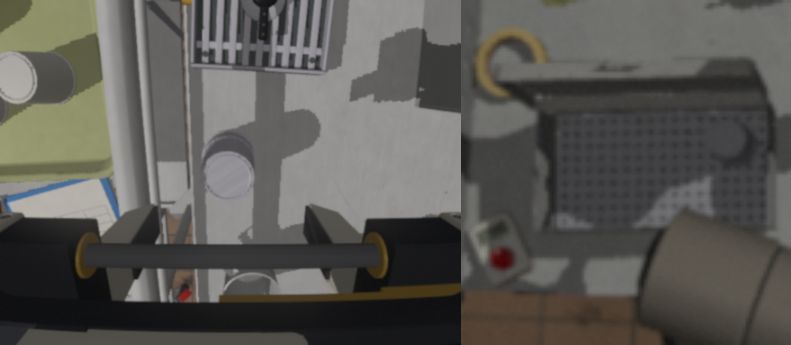

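Cup1 is at about (639,-123) and cup0 stands upright in the box. With the jaws along y the gripper body would hit the guard rail, so I'm turning 90° before descending.

arm_command(
  increments=[0, -2, -3, 0, 10, 0, -2, -3, 0, 20, 0, -2, -3, 0, 30, 0, -2, -3, 0, 40, 0, -2, -3, 0, 50, 0, -2, -3, 0, 60, 0, -2, -3, 0, 70, 0, -2, -3, 0, 80, 0, -2, -3, 0, 90, 0.08, -2, -3, 0, 90, 0.08, -2, -3, 0, 90],
)

```text
time: 19.23
tool_pos: [639.3, -123.8, 191.6]
tcp_rot: [3.141, 0.0, 1.574]
contact_force: [-0.2, -0.1, -0.8]
grip_width: 85.0
```

```bash
python3 - <<'E'
from h import *
o=sensors.get_obs();print(o['time'],o['tool_pos'],o['tcp_rot'],o['joint_positions']);im=imaging.capture('wrist')
C=cam('wrist',o);cv2.imwrite('pics/w7.png',im);print(proj(C,[(639,-123,88),(639,-123,0)]),plane(cam('top'),[(268,150)],60),plane(cam('top'),[(237,146)],184))
E
```

```text
19.225 [ 639.3 -123.8  191.6] [3.1 0.  1.6] [-0.3  0.6  1.2 -0.   1.3 -0.3]
[[256.5 189.1]
 [256.6 167.1]] [[804.2 -97.9  60. ]] [[783.1  31.1 184. ]]
```

View pics/w7.png

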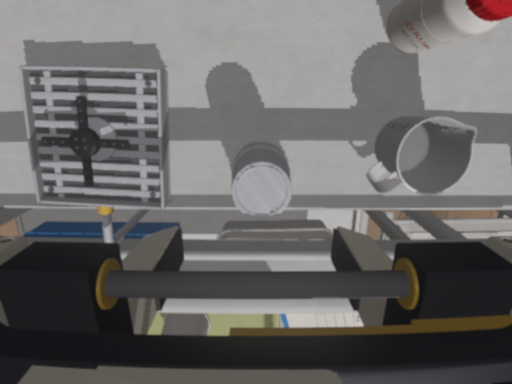

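The cup top is at (262,189), so I'm shifting 3 mm in x. The measuring cup stays clear.

arm_command(
  increments=[0.08, 0, 3, 30, 0, 0.08, 0, 3, 70, 0, 0.08, 0, 3, 110, 0, 0.08, 0, 3, 140, 0, 0.08, 0, 3, 148, 0, 0.08, 0, 3, 148, 0, 1, 0, 3, 148, 0, 1, 0, 3, 148, 0, 1, 0, 3, 148, 0, 1, 0, 3, 148, 0, 1, 0, 3, 148, 0, 1, 0, 3, 148, 0, 1, 0, 3, 148, 0],
)

```text
time: 20.9
tool_pos: [642.9, -124.0, 44.1]
tcp_rot: [3.14, 0.001, 1.571]
contact_force: [-1.5, 1.2, 6.3]
grip_width: 58.5
```

arm_command(
  increments=[1, 0, 0, -10, 0, 1, 0, 0, -40, 0, 1, 0, 0, -80, 0, 1, 2, -10, -105, 0, 1, 8, -40, -112, 0, 1, 17, -80, -112, 0, 1, 26, -120, -112, 0, 1, 34, -160, -112, 0, 1, 38, -179, -112, 0, 1, 38, -179, -112, 0, 1, 38, -179, -100, 0, 1, 38, -179, -75, 0, 1, 38, -179, -60, 0, 1, 38, -179, -51, 0, 1, 38, -179, -51, 0],
)

```text
time: 22.78
tool_pos: [463.5, -85.9, 93.3]
tcp_rot: [-3.14, -0.0, 1.571]
contact_force: [0.7, -0.4, -1.1]
grip_width: 58.5
```

```bash
python3 - <<'E'
from h import *
o=sensors.get_obs();print(o['time'],o['tool_pos'],o['contact_force'],o['moment'],o['grip_width']);a=imaging.capture('wrist');b=imaging.capture('side')
cv2.imwrite('pics/w8.png',np.hstack([cv2.resize(a[60:330,120:400],None,fx=1.4,fy=1.4),cv2.resize(b[160:300,180:320],None,fx=2.7,fy=2.7)]))
E
```

```text
22.775 [463.5 -85.9  93.3] [ 0.7 -0.4 -1.1] [ 0.  -0.1 -0. ] 58.48205177984462
```

View pics/w8.png

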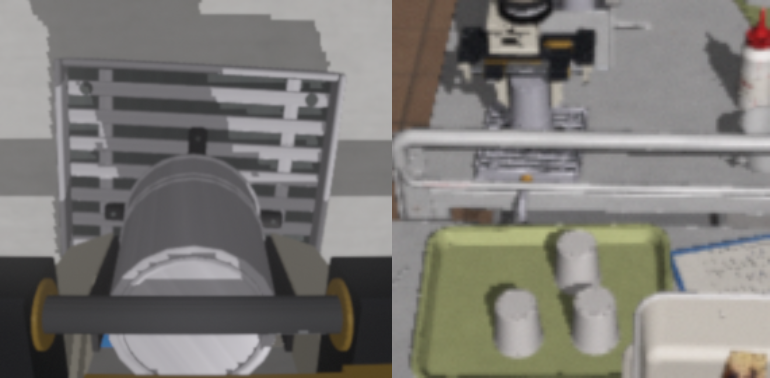

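Centred again, and the beakers haven't moved. Pressing.

arm_command(
  increments=[1, 0, 0, 4, 0, 1, 0, 0, 8, 0, 1, 0, 0, 11, 0, 1, 0, 0, 14, 0, 1, 0, 0, 16, 0, 1, 0, 0, 18, 0, 1, 0, 0, 19.5, 0, 1, 0, 0, 19.5, 0],
)

```text
time: 23.88
tool_pos: [464.1, -86.1, 75.8]
tcp_rot: [3.14, 0.001, 1.571]
contact_force: [-2.1, -0.4, 13.9]
grip_width: 58.2
```

arm_command(
  increments=[1, 0, 0, 1, 0, 1, 0, 0, 1, 0, 1, 0, 0, 1, 0, 1, 0, 0, 1, 0, 1, 0, 0, 1, 0, 1, 0, 0, 1, 0, 1, 0, 0, 1, 0, 1, 0, 0, 1, 0, 1, 0, 0, 1, 0, 1, 0, 0, 1, 0, 1, 0, 0, 1, 0, 1, 0, 0, 1, 0, 1, 0, 0, 1, 0, 1, 0, 0, 1, 0, 1, 0, 0, 1, 0, 1, 0, 0, 1, 0, 1, 0, 0, 1, 0, 1, 0, 0, 1, 0, 1, 0, 0, 1, 0, 1, 0, 0, 1, 0],
)

```text
time: 26.38
tool_pos: [464.2, -86.2, 75.7]
tcp_rot: [3.139, 0.001, 1.571]
contact_force: [-4.8, 1.5, 23.2]
grip_width: 58.2
```

arm_command(
  increments=[1, 0, 0, -10, 0, 1, 0, 0, -40, 0, 1, 0, -5, -80, 0, 1, 10, -10, -115, -10, 1, 40, -20, -139, -20, 1, 70, -20, -139, -30, 1, 100, -20, -139, -40, 1, 130, -20, -139, -50, 1, 170, -20, -139, -60, 1, 210, -20, -139, -70, 1, 250, -20, -139, -80, 1, 290, -20, -139, -90, 1, 340, -20, -139, -90, 1, 385, -10, -139, -90, 1, 420, 10, -139, -90, 1, 442, 30, -139, -90, 1, 447, 45, -139, -90, 1, 447, 45, -139, -90, 1, 447, 45, -139, -90],
)

```text
time: 28.75
tool_pos: [507.5, 360.6, 212.0]
tcp_rot: [-3.141, -0.002, 3.142]
contact_force: [-0.2, -0.9, -1.4]
grip_width: 58.1
```

arm_command(
  increments=[1, 0, 0, 20, 0, 1, 0, 0, 55, 0, 1, 0, 0, 90, 0, 1, 0, 0, 115, 0, 1, 0, 0, 128, 0, 1, 0, 0, 132, 0, 1, 0, 0, 135, 0, 1, 0, 0, 136.5, 0, 1, 0, 0, 136.5, 0],
)

```text
time: 29.88
tool_pos: [508.7, 361.2, 76.7]
tcp_rot: [3.141, 0.001, -3.141]
contact_force: [0.2, -0.2, -2.0]
grip_width: 58.4
```

arm_command(
  increments=[1, 0, 0, 1, 0, 1, 0, 0, 2, 0, 1, 0, 0, 2, 0],
)

```text
time: 30.25
tool_pos: [508.8, 361.2, 76.0]
tcp_rot: [3.141, 0.002, -3.141]
contact_force: [-2.8, -2.2, 8.0]
grip_width: 58.5
```

arm_command(
  increments=[0.2, 0, 0, 0, 0, 0.2, 0, 0, 0, 0, 0.2, 0, 0, 0, 0, 0.2, 0, 0, -10, 0, 0.2, 0, 0, -50, 0, 0.2, 0, 0, -100, 0, 0.2, 0, -10, -140, 0, 0.2, 0, -60, -150, 0, 0.2, 0, -120, -150, 0, 0.2, 0, -180, -150, 0, 0.2, 0, -240, -150, 0, 0.2, 0, -300, -150, 0, 0.2, 0, -360, -150, 0, 0.2, -10, -420, -150, 0, 0.15, -20, -480, -150, 0, 0.15, -30, -540, -150, 0, 0.15, -35, -600, -150, 0, 0.15, -35, -660, -140, 0, 0.15, -35, -702, -124, 0, 0.15, -35, -702, -124, 0],
)

```text
time: 32.75
tool_pos: [542.2, -343.6, 196.6]
tcp_rot: [3.141, -0.002, 3.138]
contact_force: [1.0, 0.6, 0.9]
grip_width: 78.1
```

```bash
python3 - <<'E'
from h import *
o=sensors.get_obs();print(o['time'],o['tool_pos'],o['tcp_rot'],o['contact_force'],o['grip_width']);im=imaging.capture('wrist');b=imaging.capture('top')
C=cam('wrist',o);print('pred',proj(C,[(544,-341,69),(571,-437,69),(473,-445,69)]))
for v in (130,145): print(v);blobs(im,C,(60,60,330,235),69,60,v)
cv2.imwrite('pics/w9.png',np.hstack([cv2.resize(im,None,fx=.9,fy=.9)[:345],cv2.resize(b[165:280,115:225],None,fx=3,fy=3)]))
E
```

```text
32.75 [ 542.2 -343.6  196.6] [ 3.1 -0.   3.1] [1.  0.6 0.9] 78.07604332634128
pred [[259.4 184.6]
 [163.3 211.1]
 [145.1 110.3]]
130
[160.4 209.8] axes [45.  51.6] -> [ 569.5 -439.8   69. ] width mm 51.6
[258.5 184. ] axes [51.7 54.8] -> [ 543.4 -341.9   69. ] width mm 53.1
[142.6 110.4] axes [53.2 59.8] -> [ 473.  -447.3   69. ] width mm 52.0
[ 79.1 182.4] axes [ 40.4 227.9] -> [ 540.6 -518.8   69. ] width mm 49.6
145
[160.9 208.8] axes [40.6 50.4] -> [ 568.5 -439.2   69. ] width mm 51.5
[259.4 184.6] axes [50.7 52.3] -> [ 544. -341.   69.] width mm 51.2
[142.6 109.9] axes [48.3 60.3] -> [ 472.6 -447.3   69. ] width mm 48.3
[ 79.1 183.1] axes [ 40.2 226. ] -> [ 541.4 -519.    69. ] width mm 49.7
```

View pics/w9.png

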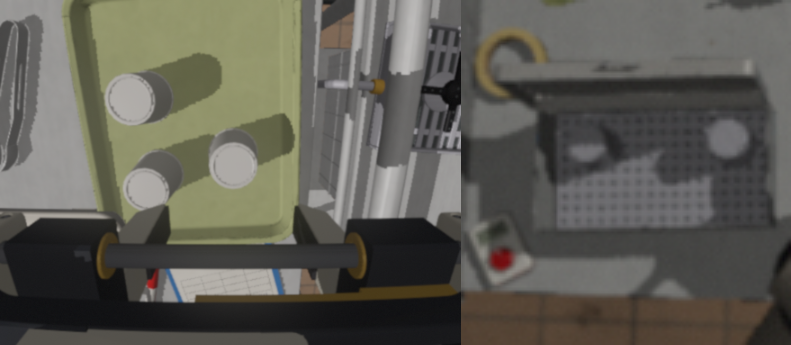

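Both cups are upright in the box and the beakers match their estimates. Grasping the first beaker.

arm_command(
  increments=[0.15, -2, 2.5, 40, 0, 0.15, -2, 2.5, 85, 0, 0.15, -2, 2.5, 130, 0, 0.15, -2, 2.5, 155, 0, 0.15, -2, 2.5, 161, 0, 0.15, -2, 2.5, 161, 0, 1, -2, 2.5, 161, 0, 1, -2, 2.5, 161, 0, 1, -2, 2.5, 161, 0, 1, -2, 2.5, 161, 0, 1, -2, 2.5, 161, 0, 1, -2, 2.5, 161, 0, 1, -2, 2.5, 161, 0, 1, -2, 2.5, 120, 0, 1, -2, 2.5, 70, 0, 1, -2, 2.5, 20, 0, 1, -2, 2.5, -30, 0, 1, -2, 2.5, -30, 0],
)

```text
time: 35.1
tool_pos: [547.0, -339.5, 233.0]
tcp_rot: [-3.136, 0.007, -3.141]
contact_force: [0.2, -0.5, -1.2]
grip_width: 54.8
```

arm_command(
  increments=[1, 5, 20, 0, 0, 1, 15, 60, 0, 0, 1, 25, 110, 0, 0, 1, 35, 160, 0, 0, 1, 45, 210, 0, 0, 1, 55, 260, 0, 0, 1, 65, 310, 0, 0, 1, 75, 360, 0, 0, 1, 85, 410, 0, 0, 1, 95, 455, 0, 0, 1, 101, 485, 0, 0, 1, 101, 503, 0, 0, 1, 101, 503, 0, 0, 1, 101, 503, 30, 0, 1, 101, 503, 75, 0, 1, 101, 503, 115, 0, 1, 101, 503, 140, 0, 1, 101, 503, 154, 0, 1, 101, 503, 158, 0, 1, 101, 503, 158, 0],
)

```text
time: 37.6
tool_pos: [444.9, 164.5, 70.6]
tcp_rot: [3.142, 0.001, 3.142]
contact_force: [-0.1, -0.6, -0.9]
grip_width: 55.1
```

arm_command(
  increments=[1, 0, 0, 2, 0, 1, 0, 0, 4, 0, 1, 0, 0, 5, 0, 1, 0, 0, 5, 0],
)

```text
time: 38.1
tool_pos: [445.0, 164.8, 67.2]
tcp_rot: [3.141, 0.002, -3.141]
contact_force: [-4.3, -0.7, 16.7]
grip_width: 54.8
```

arm_command(
  increments=[0.2, 0, 0, -1, 0, 0.2, 0, 0, -1, 0, 0.2, 0, 0, -1, 0, 0.2, 0, 0, -10, 0, 0.2, 0, 0, -50, 0, 0.2, 0, 0, -100, 0, 0.2, 0, -10, -140, 0, 0.2, 0, -60, -150, 0, 0.2, 0, -120, -150, 0, 0.2, -10, -180, -150, 0, 0.2, -25, -240, -150, 0, 0.2, -40, -300, -150, 0, 0.2, -60, -360, -150, 0, 0.15, -80, -420, -150, 0, 0.15, -100, -480, -150, 0, 0.15, -115, -540, -150, 0, 0.15, -124, -585, -140, 0, 0.15, -124, -604, -135, 0, 0.15, -124, -604, -135, 0, 0.15, -124, -604, -135, 0],
)

```text
time: 40.6
tool_pos: [568.7, -438.4, 200.8]
tcp_rot: [3.141, 0.0, -3.141]
contact_force: [-0.5, -0.0, 0.0]
grip_width: 78.2
```

```bash
python3 - <<'E'
from h import *
print('pan corner',tri(cam('top'),[(357,196)],cam('side'),[(276,271)]))
o=sensors.get_obs();print(o['time'],o['tool_pos'],o['tcp_rot'],o['contact_force'],o['grip_width']);im=imaging.capture('wrist')
C=cam('wrist',o);print('pred',proj(C,[(569,-439,69),(473,-447,69)]))
for v in (130,145): print(v);blobs(im,C,(130,60,330,225),69,60,v)
cv2.imwrite('pics/w10.png',im); cv2.imwrite('pics/t10.png',imaging.capture('top'))
E
```

```text
pan corner (array([ 624.4, -473.6,  104.1]), np.float64(43.290271941447386))
40.6 [ 568.7 -438.4  200.8] [ 3.1  0.  -3.1] [-0.5 -0.   0. ] 78.20149709336162
pred [[256.2 181.6]
 [247.2  78.1]]
130
[165.  218.7] axes [ 11.9 104. ] -> [ 608.1 -532.2   69. ] width mm 82.7
[255.7 183.8] axes [50.  53.6] -> [ 571.2 -439.5   69. ] width mm 52.9
[246.5  82.1] axes [52.  58.4] -> [ 476.4 -447.6   69. ] width mm 50.2
[153.6 146.7] axes [ 52.5 193.9] -> [ 534.4 -536.7   69. ] width mm 53.1
145
[162.7 219. ] axes [ 11.  108.7] -> [ 608.5 -534.5   69. ] width mm 81.7
[257.  182.6] axes [44.  51.6] -> [ 570.  -438.2   69. ] width mm 50.9
[158.9 154.7] axes [15.5 88.8] -> [ 542.2 -532.2   69. ] width mm 16.5
[246.4  82. ] axes [50.5 56.3] -> [ 476.4 -447.7   69. ] width mm 50.2
```

```bash
python3 - <<'E'
from h import *
for z in (0,20,40,60,80,100,120):
    t=plane(cam('top'),[(357,160),(400,197)],z);s=plane(cam('side'),[(325,270),(270,330)],z); w=plane(cam('wrist'),[(165,219)],z)
    print(z,'y',t[0,1],s[0,1],'x',t[1,0],s[1,0],'wrist x',w[0,0])
E
python3 - <<'E'
import cv2,numpy as np
a=cv2.imread('pics/w10.png');b=cv2.imread('pics/side0.png')[220:384,180:400];t=cv2.imread('pics/t10.png')[90:270,115:400]
z=lambda i,f:cv2.resize(i,None,fx=f,fy=f,interpolation=cv2.INTER_CUBIC)
A=z(a,.78);B=z(b,1.8);T=z(t,1.6)
c=np.zeros((600,800,3),'uint8');c[:A.shape[0],:A.shape[1]]=A;c[:B.shape[0],400:400+B.shape[1]]=B[:, :400];c[300:300+T.shape[0],:T.shape[1]]=T[:300];cv2.imwrite('pics/m10.png',c)
E
```

```text
0 y -505.46559927849836 -369.20150455100315 x 620.0095626817238 629.3835324764127 wrist x 637.7422684748517
20 y -500.21692982105236 -386.5860174181671 x 616.7690712534835 629.3278723018507 wrist x 629.4597096062915
40 y -494.9682603636064 -403.97053028533105 x 613.5285798252432 629.2722121272885 wrist x 621.1771507377314
60 y -489.7195909061604 -421.355043152495 x 610.2880883970031 629.2165519527264 wrist x 612.8945918691713
80 y -484.4709214487145 -438.73955601965906 x 607.047596968763 629.1608917781642 wrist x 604.6120330006113
100 y -479.2222519912685 -456.1240688868229 x 603.8071055405228 629.1052316036022 wrist x 596.3294741320512
120 y -473.97358253382254 -473.50858175398673 x 600.5666141122825 629.04957142904 wrist x 588.0469152634911
```

View pics/m10.png

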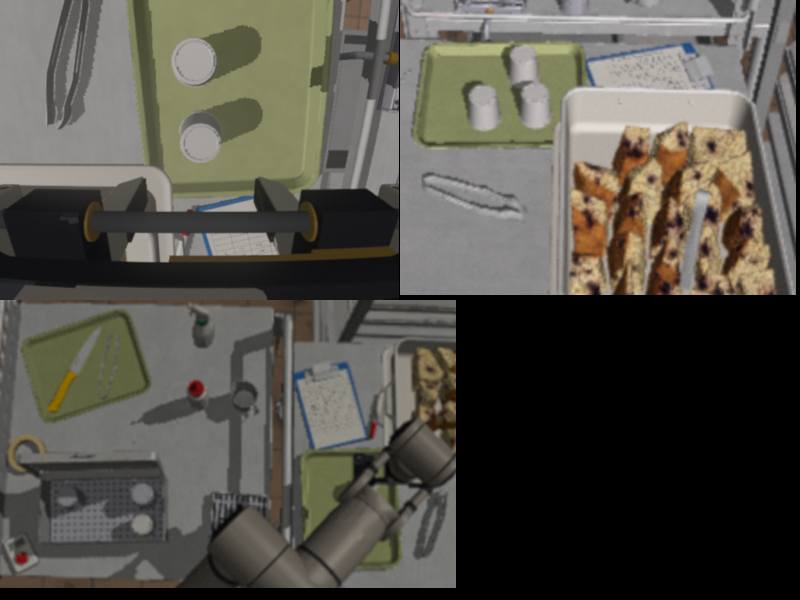

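The tall bread pan's corner (about x 595, y -475) is close to where the gripper body would be. I'm turning the hand 40° so it clears the pan, then grasping.

arm_command(
  increments=[0.15, -1, 0, 0, 10, 0.15, -1, 0, 0, 20, 0.15, -1, 0, 0, 30, 0.15, -1, 0, 0, 40, 0.15, -1, 0, 40, 40, 0.15, -1, 0, 85, 40, 0.15, -1, 0, 130, 40, 0.15, -1, 0, 155, 40, 0.15, -1, 0, 163, 40, 0.15, -1, 0, 163, 40, 1, -1, 0, 163, 40, 1, -1, 0, 163, 40, 1, -1, 0, 163, 40, 1, -1, 0, 163, 40, 1, -1, 0, 163, 40, 1, -1, 0, 163, 40, 1, -1, 0, 163, 40],
)

```text
time: 42.82
tool_pos: [569.9, -439.7, 38.3]
tcp_rot: [-3.142, 0.002, 2.444]
contact_force: [-0.8, 0.9, 4.7]
grip_width: 54.8
```

arm_command(
  increments=[1, 0, 0, -15, 0, 1, 0, 0, -60, 0, 1, 0, 0, -110, 0, 1, 0, 0, -150, -10, 1, 0, 0, -185, -20, 1, 0, 0, -192, -30, 1, 0, 0, -192, -40, 1, 0, 0, -192, -40, 1, 0, 0, -192, -40],
)

```text
time: 43.95
tool_pos: [569.4, -439.3, 229.2]
tcp_rot: [3.141, -0.0, 3.138]
contact_force: [0.1, -0.4, -1.5]
grip_width: 54.6
```

arm_command(
  increments=[1, 5, 20, 0, 0, 1, 15, 60, 0, 0, 1, 25, 115, 0, 0, 1, 35, 170, 0, 0, 1, 45, 225, 0, 0, 1, 55, 280, 0, 0, 1, 65, 335, 0, 0, 1, 75, 390, 0, 0, 1, 85, 445, 0, 0, 1, 95, 500, 0, 0, 1, 105, 555, 0, 0, 1, 115, 610, 0, 0, 1, 125, 665, 0, 0, 1, 134, 720, 0, 0, 1, 134, 765, 0, 0, 1, 134, 790, 0, 0, 1, 134, 797, 0, 0, 1, 134, 797, 0, 0, 1, 134, 797, 0, 0],
)

```text
time: 46.32
tool_pos: [435.6, 356.5, 229.3]
tcp_rot: [-3.141, -0.0, 3.14]
contact_force: [-0.3, 0.0, -1.2]
grip_width: 54.6
```

arm_command(
  increments=[1, 0, 1, 30, 0, 1, 0, 1, 75, 0, 1, 0, 1, 115, 0, 1, 0, 1, 143, 0, 1, 0, 1, 154, 0, 1, 0, 1, 158, 0, 1, 0, 1, 160, 0, 1, 0, 1, 162, 0, 1, 0, 1, 162.5, 0, 1, 0, 1, 162.5, 0],
)

```text
time: 47.58
tool_pos: [435.7, 358.8, 67.4]
tcp_rot: [3.141, 0.001, -3.141]
contact_force: [-0.2, -1.0, 4.6]
grip_width: 54.8
```

arm_command(
  increments=[0.2, 0, 0, 0, 0, 0.2, 0, 0, 0, 0, 0.2, 0, 0, 0, 0, 0.2, 0, 0, -10, 0, 0.2, 0, 0, -55, 0, 0.2, 0, 0, -110, 0, 0.2, 0, -10, -150, 0, 0.2, 0, -65, -155, 0, 0.2, 0, -125, -155, 0, 0.2, 0, -185, -155, 0, 0.2, 0, -245, -155, 0, 0.2, -5, -305, -155, 0, 0.2, -10, -365, -155, 0, 0.2, -15, -425, -155, 0, 0.2, -20, -485, -155, 0, 0.2, -25, -545, -155, 0, 0.2, -30, -605, -155, 0, 0.15, -39, -665, -155, 0, 0.15, -39, -725, -155, 0, 0.15, -39, -780, -145, 0],
)

```text
time: 50.08
tool_pos: [474.6, -423.9, 213.1]
tcp_rot: [-3.14, 0.002, 3.141]
contact_force: [0.5, 1.0, -0.0]
grip_width: 78.3
```

arm_command(
  increments=[0.15, 0, -26, 10, 0, 0.15, 0, -26, 10, 0, 0.15, 0, -26, 10, 0],
)

```text
time: 50.45
tool_pos: [474.7, -446.5, 202.4]
tcp_rot: [3.141, 0.0, -3.141]
contact_force: [-0.2, -1.0, 0.0]
grip_width: 78.0
```

```bash
python3 - <<'E'
from h import *
o=sensors.get_obs();print(o['time'],o['tool_pos'],o['tcp_rot'],o['contact_force'],o['grip_width']);im=imaging.capture('wrist')
C=cam('wrist',o);print('pred',proj(C,[(474,-447,69)]))
for v in (130,145): print(v);blobs(im,C,(170,60,340,235),69,60,v)
cv2.imwrite('pics/w11.png',im)
E
```

```text
50.45 [ 474.7 -446.5  202.4] [ 3.1  0.  -3.1] [-0.2 -1.   0. ] 78.01252747464528
pred [[256.3 180.2]]
130
[255.7 179.2] axes [49.9 55.7] -> [ 472.9 -447.6   69. ] width mm 53.9
[179.5 221.2] axes [ 17.2 287.4] -> [ 517.6 -526.    69. ] width mm 21.8
145
[256.6 179.4] axes [46.4 52.5] -> [ 473.2 -446.8   69. ] width mm 51.0
[175.8 186.7] axes [ 14.  110.7] -> [ 480.6 -526.9   69. ] width mm 16.0
```

arm_command(
  increments=[0.15, 1, 0, 40, 0, 0.15, 1, 0, 85, 0, 0.15, 1, 0, 130, 0, 0.15, 1, 0, 158, 0, 0.15, 1, 0, 164, 0, 0.15, 1, 0, 164, 0, 1, 1, 0, 164, 0, 1, 1, 0, 164, 0, 1, 1, 0, 164, 0, 1, 1, 0, 164, 0, 1, 1, 0, 164, 0, 1, 1, 0, 164, 0, 1, 1, 0, 164, 0],
)

```text
time: 52.12
tool_pos: [473.8, -447.7, 38.7]
tcp_rot: [-3.141, 0.001, -3.142]
contact_force: [-1.3, 1.4, 6.2]
grip_width: 54.8
```

arm_command(
  increments=[1, 0, 0, -15, 0, 1, 0, 0, -60, 0, 1, 0, 0, -110, 0, 1, 0, 0, -160, 0, 1, 0, 10, -190, 0, 1, 5, 50, -190, 0, 1, 10, 105, -190, 0, 1, 15, 160, -190, 0, 1, 20, 215, -190, 0, 1, 25, 270, -190, 0, 1, 30, 325, -190, 0, 1, 34, 380, -190, 0, 1, 34, 435, -190, 0, 1, 34, 490, -190, 0, 1, 34, 545, -190, 0, 1, 34, 600, -190, 0, 1, 34, 655, -190, 0, 1, 34, 690, -190, 0, 1, 34, 707, -190, 0, 1, 34, 707, -190, 0],
)

```text
time: 54.62
tool_pos: [439.3, 259.8, 227.8]
tcp_rot: [-3.141, 0.0, -3.14]
contact_force: [0.3, 0.2, -1.4]
grip_width: 54.8
```

```bash
python3 - <<'E'
from h import *
o=sensors.get_obs();im=imaging.capture('wrist');C=cam('wrist',o);cv2.imwrite('pics/w12.png',im)
print('pred b',proj(C,[(445,165,98),(435,358,98)]),'c',proj(C,[(517,165,120),(509,361,120)]))
for v in (115,130,145): print(v);blobs(im,C,(40,90,500,240),98,60,v)
E
```

```text
pred b [[160.4 187.5]
 [357.7 177.8]] c [[160.9 263.7]
 [360.1 256.6]]
115
[362.5 236.3] axes [ 6.6 37. ] -> [497.7 369.4  98. ] width mm 37.0
[256.5 231.7] axes [18.  84.1] -> [492.2 259.4  98. ] width mm 81.9
[337.6 171.7] axes [146.5 346.7] -> [429.  337.7  98. ] width mm 369.9
[402.5 103.9] axes [30.3 53.2] -> [364.6 393.6  98. ] width mm 53.2
[209.1 172.3] axes [182.3 355.9] -> [429.8 213.7  98. ] width mm 304.7
130
[159.8 184.6] axes [49.3 54.2] -> [442.  164.6  98. ] width mm 52.7
[439.  197.4] axes [ 66.7 106.1] -> [455.2 444.1  98. ] width mm 101.3
[297.8 177.8] axes [ 74.6 171.3] -> [435.1 299.4  98. ] width mm 184.7
[487.6 145.2] axes [25.  98.6] -> [401.4 485.6  98. ] width mm 27.9
[448.7 107.5] axes [25.1 38.5] -> [366.8 438.9  98. ] width mm 32.8
[ 4.7 66.5] axes [210.9 253.4] -> [328.1  26.1  98. ] width mm 230.6
145
[443.3 225.3] axes [30.9 59.1] -> [485.9 454.6  98. ] width mm 63.6
[223.9 183.4] axes [16.1 42.8] -> [440.8 227.7  98. ] width mm 38.0
[160.4 184.6] axes [47.8 52.8] -> [442.  165.2  98. ] width mm 51.7
[415.2 171.3] axes [26.1 53.4] -> [428.2 414.9  98. ] width mm 33.7
[317.5 172.4] axes [ 61.2 132.9] -> [429.7 318.2  98. ] width mm 144.2
[485.3 139. ] axes [17.  70.8] -> [395.4 481.8  98. ] width mm 24.5
[-61.8  27.3] axes [235.9 383.9] -> [287.4 -40.5  98. ] width mm 205.7
```

arm_command(
  increments=[1, 0, 0, 30, 0, 1, 0, 0, 75, 0, 1, 0, 0, 115, 0, 1, 0, 0, 143, 0, 1, 0, 0, 153, 0, 1, 0, 0, 157, 0, 1, 0, 0, 159, 0, 1, 0, 0, 160.5, 0, 1, 0, 0, 160.5, 0],
)

```text
time: 55.8
tool_pos: [440.0, 259.8, 67.9]
tcp_rot: [3.141, 0.002, -3.141]
contact_force: [0.6, -0.8, 1.5]
grip_width: 55.0
```

arm_command(
  increments=[1, 0, 0, 1, 0, 1, 0, 0, 1, 0, 0.2, 0, 0, 1, 0, 0.2, 0, 0, 1, 0, 0.2, 0, 0, 1, 0, 0.2, 0, 0, -10, 0, 0.2, 0, 0, -55, 0, 0.2, 0, 0, -110, 0, 0.2, 0, 0, -165, 0, 0.2, 0, -30, -220, 0, 0.5, 0, -80, -260, 0, 0.8, 0, -140, -270, 0, 1, 0, -200, -270, 0, 1, 0, -260, -270, 0, 1, 0, -300, -270, 0, 1, 0, -320, -270, 0, 1, 0, -320, -270, 0],
)

```text
time: 57.92
tool_pos: [439.2, -61.4, 337.7]
tcp_rot: [-3.141, 0.0, 3.139]
contact_force: [0.4, 0.6, -0.9]
grip_width: 7.8
```

```bash
python3 - <<'E'
from h import *
o=sensors.get_obs();print(o['time'],o['tool_pos'],o['joint_positions'],o['grip_width']);im=imaging.capture('wrist');t=imaging.capture('top');s=imaging.capture('side')
z=lambda i,f:cv2.resize(i,None,fx=f,fy=f,interpolation=cv2.INTER_CUBIC)
c=np.zeros((600,800,3),'uint8');A=z(im[:250],.88);c[:A.shape[0],:A.shape[1]]=A
T=z(t[150:270,110:230],3);c[230:590,:360]=T;S=z(s[80:220,200:300],3.2);c[150:598,470:790]=S;cv2.imwrite('pics/m12.png',c)
print(proj(cam('wrist',o),[(442,165,98),(440,260,98)]))
for n in ('top','side'):
  print(n,proj(cam(n),[(442,165,98),(440,260,98),(435,358,98),(517,165,120),(509,361,120)]))
E
```

```text
57.925 [439.2 -61.4 337.7] [-0.3  0.1  1.5 -0.   1.5 -1.9] 7.829545823257765
[[425.3 161.6]
 [490.8 160.6]]
top [[203.1 230.6]
 [180.4 230.4]
 [157.1 230.9]
 [203.2 212. ]
 [156.1 212.7]]
side [[229.5 159.1]
 [230.8 146.8]
 [231.4 135.1]
 [246.6 155.1]
 [247.1 130.9]]
```

View pics/m12.png

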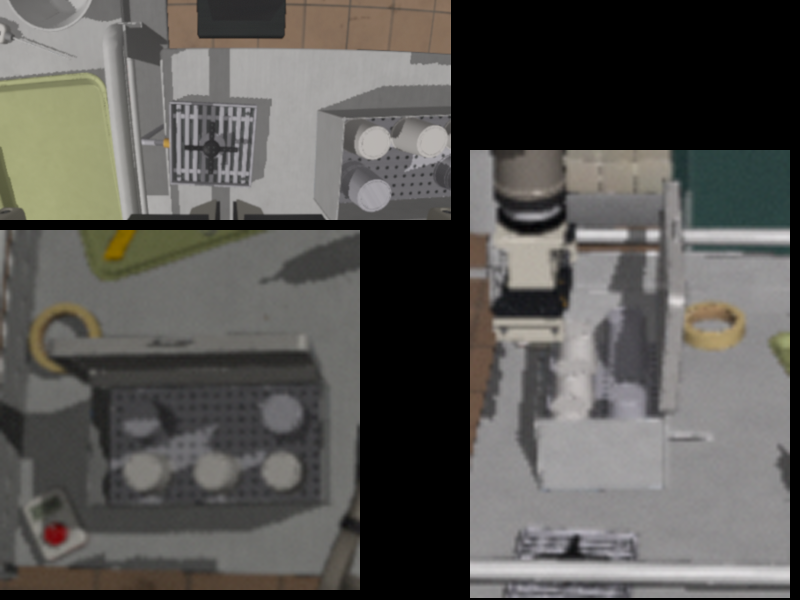

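All five stand mouth down, inside the box, with the tray empty and the lid leaning slightly back. I'm going round behind the lid with shut fingers, off the bail.

arm_command(
  increments=[1, -30, 0, 0, 0, 1, -80, 0, 0, 0, 1, -130, 0, 0, 0, 1, -180, 10, 0, 0, 1, -211, 40, 0, 0, 1, -211, 90, 0, 0, 1, -211, 140, 0, 0, 1, -211, 190, 0, 0, 1, -211, 226, 0, 0, 1, -211, 226, 10, 0, 1, -211, 226, 40, 0, 1, -211, 226, 70, 0, 1, -211, 226, 77, 0, 1, -211, 226, 77, 0],
)

```text
time: 59.82
tool_pos: [650.5, 165.4, 260.4]
tcp_rot: [-3.141, -0.0, 3.142]
contact_force: [0.3, -0.4, 0.8]
grip_width: 0.2
```

arm_command(
  increments=[1, 10, 0, 0, 0, 1, 20, 0, 0, 0, 1, 30, 0, 0, 0, 1, 40, 0, 0, 0, 1, 48, 0, 0, 0, 1, 56, 0, 0, 0, 1, 64, 0, 0, 0, 1, 72, 0, 0, 0, 1, 80, 0, 1, 0, 1, 90, 0, 2, 0],
)

```text
time: 61.08
tool_pos: [559.8, 165.6, 257.8]
tcp_rot: [-3.141, -0.001, -3.142]
contact_force: [3.7, -1.1, -1.0]
grip_width: 0.1
```

arm_command(
  increments=[1, 12, 0, 3, 0, 1, 24, 0, 7, 0, 1, 35, 0, 12, 0, 1, 44, 0, 16, 0, 1, 52, 0, 21, 0, 1, 59, 0, 26, 0, 1, 66, 0, 32, 0, 1, 73, 0, 39, 0, 1, 80, 0, 46, 0, 1, 85, 0, 52, 0, 1, 90, 0, 59, 0, 1, 95, 0, 68, 0, 1, 100, 0, 77, 0, 1, 103, 0, 84, 0, 1, 106, 0, 92, 0, 1, 108, 0, 98, 0, 1, 109, 0, 104, 0, 1, 111, 0, 110, 0, 1, 112, 0, 116, 0, 1, 112, 0, 116, 0],
)

```text
time: 63.58
tool_pos: [448.0, 165.6, 141.6]
tcp_rot: [-3.141, -0.001, -3.141]
contact_force: [-0.1, -0.2, -0.2]
grip_width: 0.4
```

arm_command(
  increments=[1, 0, 0, 3, 0, 1, 0, 0, 6, 0, 1, 0, 0, 9, 0],
)

```text
time: 63.95
tool_pos: [448.4, 165.6, 133.0]
tcp_rot: [-3.142, 0.0, -3.141]
contact_force: [-0.4, -0.5, 0.9]
grip_width: 0.3
```

```bash
python3 - <<'E'
from h import *
o=sensors.get_obs();print(o['tool_pos'],o['contact_force'])
t=imaging.capture('top');s=imaging.capture('side');w=imaging.capture('wrist')
for n,i in (('t13',t),('s13',s),('w13',w)): cv2.imwrite(f'pics/{n}.png',i)
# compare lid area with before
t0=cv2.imread('pics/t10.png');print('upright-lid strip brightness',t0[186:190,140:210].mean(),t[186:190,140:210].mean())
E
```

```text
[448.4 165.6 133. ] [-0.4 -0.5  0.9]
upright-lid strip brightness 106.67738095238096 107.48928571428571
```

arm_command(
  increments=[1, 0, 0, 2, 0, 1, 0, 0, 4, 0, 1, 0, 0, 5, 0, 1, 0, 0, 5, 0],
)

```text
time: 64.6
tool_pos: [448.6, 165.6, 130.1]
tcp_rot: [3.142, 0.002, -3.141]
contact_force: [-6.9, -1.8, 19.0]
grip_width: 0.4
```

```bash
python3 - <<'E'
from h import *
def reg(n,im,P,z):  # mean brightness of polygon on plane
    c=cam(n);p=proj(c,[(x,y,z) for x,y in P]).astype(np.int32);m=np.zeros(im.shape[:2],'uint8');cv2.fillPoly(m,[p],1);g=cv2.cvtColor(im,cv2.COLOR_BGR2GRAY)[m>0];return g.mean().round(1),g.std().round(1)
o=sensors.get_obs();print(o['tool_pos'],o['contact_force'])
old=cv2.imread('pics/t10.png');t=cv2.imread('pics/t13.png')
P=[(400,300),(400,400),(560,390),(560,300)]
print('top lid-area mean,std old/new',reg('top',old,P,130),reg('top',t,P,130))
s0=cv2.imread('pics/side0.png');s=cv2.imread('pics/s13.png')
print('side',reg('side',s0,P,130),reg('side',s,P,130))
c=cam('side');q=proj(c,[(575,110,121),(590,110,298),(400,110,130)]);print(q)
g=cv2.cvtColor(s,cv2.COLOR_BGR2GRAY);g0=cv2.cvtColor(s0,cv2.COLOR_BGR2GRAY)
for r in (110,120,130,140): print(r,g0[r,254:274],g[r,254:274])
E
```

```text
[448.6 165.6 130.1] [-6.9 -1.8 19. ]
top lid-area mean,std old/new (np.float64(82.3), np.float64(22.9)) (np.float64(93.1), np.float64(19.6))
side (np.float64(128.9), np.float64(36.4)) (np.float64(140.1), np.float64(32.3))
[[259.7 162.6]
 [263.3 126.5]
 [218.2 160.3]]
110 [ 80  84  88  88  86  78  79 111 134 141 143 137  98 100 119  91  70  70
  72  70] [ 86  88  86  88  85  84  87  82  78  62  58  56  62  99 114  91  70  69
  67  70]
120 [129 146 150 134 100  78  76  93 131 141 142 144 145 141 147 146 146 145
 147 146] [146 147 146 146 144 147 149 149 148 146 145 145 143 144 147 145 147 145
 145 145]
130 [ 82  81  82  79  74  72  73  96 134 146 150 152 145 135 131 141 136 132
 132 130] [142 142 140 141 142 144 142 142 132 145 148 135 130 139 132 139 133 132
 130 125]
140 [ 73  76  73  70  69  71  91 129 143 148 148 145 127 121 117 118 130 138
 141 145] [138 136 138 140 140 139 139 131 137 141 142 143 139 124 115 117 126 136
 139 143]
```

Contact at z = 130.1 with 19 N matches the closed lid's top (130 mm). I'm retreating, then doing a final check.

arm_command(
  increments=[1, 0, 0, -10, 0, 1, 0, 0, -50, 0, 1, 0, 0, -100, 0, 1, 0, -20, -150, 0, 1, 0, -70, -200, 0, 1, 0, -130, -220, 0, 1, 0, -190, -220, 0, 1, 0, -250, -220, 0, 1, 0, -250, -220, 0, 1, 0, -250, -220, 0],
)

```text
time: 65.85
tool_pos: [448.4, -84.2, 348.1]
tcp_rot: [3.141, -0.0, 3.141]
contact_force: [-0.0, 0.1, -0.0]
grip_width: 0.7
```

```bash
python3 - <<'E'
from h import *
o=sensors.get_obs();print(o['time'],o['tool_pos'],o['contact_force'])
t=imaging.capture('top');s=imaging.capture('side');cv2.imwrite('pics/t14.png',t);cv2.imwrite('pics/s14.png',s)
# lid outline predicted closed vs image edges: sample across front edge, right edge (top view)
c=cam('top');org=np.array([503,263]);a=np.radians(2.4);Rm=np.array([[np.cos(a),-np.sin(a)],[np.sin(a),np.cos(a)]])
W=lambda x,y,z:(*(org+Rm@[x,y]),z)
print('pred lid corners',proj(c,[W(-109,-160,130),W(-109,160,130),W(68,160,130),W(68,-160,130)]))
g=cv2.cvtColor(t,cv2.COLOR_BGR2GRAY)
print('cols 165, rows 180-252',g[180:252:2,165]);print('row 215, cols 130-226',g[215,130:226:3]);print('row 195',g[195,130:226:3])
# other things: change outside the box between first and last top picture
t0=cv2.imread('pics/top0.png');d=cv2.absdiff(t0,t).max(2);m=(cv2.morphologyEx((d>35).astype('uint8'),cv2.MORPH_OPEN,np.ones((3,3))))
n,_,st,ce=cv2.connectedComponentsWithStats(m)
for k in range(1,n): print(st[k],ce[k])
# side view: lid edge heights
print('side pred',proj(cam('side'),[W(-109,-160,130),W(68,-160,130),W(-109,160,130),W(68,160,130)]))
E
```

```text
65.85 [448.4 -84.2 348.1] [-0.   0.1 -0. ]
pred lid corners [[217.9 240.7]
 [139.9 241.6]
 [141.  198.8]
 [217.8 197.5]]
cols 165, rows 180-252 [108 109 108 108 107 107 108 110 109 101 103 104 104 105 107 104 103 104
 102 103 102 104 105 106 107 108 107 107 106 106  98  61  63  62  63  65]
row 215, cols 130-226 [ 63  64  62  92 101 103 105 106 104 103 105 106 104 104 105 104 106 107
 105 105 105 108 108 109 110 108 109 111 112 108  99 105]
row 195 [108 106  91  84 106 105 104 101 104 107 107 110 108 110 108 108 105 107
 110 109 107  63 117 111 109 107 105 107 107 107 106 108]
[136 186   4   3  12] [137.5 187. ]
[141 187   3   3   9] [142. 188.]
[266 187  12   9  67] [270.5 191.9]
[ 129  190   89   50 2360] [180.9 208. ]
[224 191  23  15 224] [234.7 198.4]
[342 199  11  11  97] [346.6 203.8]
[223 201  34  72 561] [237.2 235.7]
[266 201  14  10 109] [271.9 206. ]
[331 202  13  13 116] [336.2 208.5]
[103 205   5   7  30] [105.  208.1]
[306 204  23  17 231] [317.4 212.4]
[109 209   9  12  80] [113.5 214.2]
[287 214   8  21  86] [292.1 225.1]
[263 217   3   6  18] [264.  219.5]
[326 222  
[... 512 characters left out ...]
 3  12] [214.5 285. ]
[262 285  15  16 192] [269.6 292.4]
[304 298  12  10  63] [309.8 302.5]
[209 300   3   3   9] [210. 301.]
[202 309  12  23 174] [207.7 320.7]
[303 310  25  48 432] [315.6 327.4]
[222 313   4   5  18] [223.3 314.8]
[215 315   6   5  25] [217.4 316.7]
[183 317  10   5  41] [187.3 318.7]
[216 320  29  18 261] [232.1 329. ]
[283 323  13  39 262] [291.2 338.6]
[336 324   9   5  39] [340.1 326.2]
[348 327  32  17 217] [363.3 335.1]
[215 337  27  39 640] [228.4 352.4]
[323 343  19  10  70] [332.  347.6]
[211 361  14   9  99] [217.1 365.7]
[230 377   6   7  27] [232.9 380.3]
[299 377   3   3   9] [300. 378.]
side pred [[218.1 161.9]
 [260.3 161.5]
 [222.  122.3]
 [259.4 122. ]]
```

The lid now covers rows 198 to 240 and columns 139 to 218 uniformly, as predicted for closed. None of the bystander objects changed, so I'm handing in.

```bash
python3 -c "
from plant import ticket; print(ticket.close_job())"
```

```text
the job is handed in; nothing more can be done
None
```

The drinks box is packed, the lid is shut, and I handed the job in at about 66 s of the 210 s allowed. The hand-in gives no verdict.

- **Cups:** I rinsed each milk cup by pressing it onto the spray cross until it was on its stop. Upward force at the wrist was 14–23 N (8 N holds the cross down), kept for about 2.5 s. Cup 0 was standing in the box before I picked up cup 1.
- **Beakers:** Three were on the tray. All three stand in the front row of the box, with the two cups behind them. The last picture before closing showed all five upright, mouth down, and the tray empty.
- **Lid:** I pushed it over from behind with shut fingers. The last press met it at z = 130.1 mm with 19 N, against 130 mm for fully closed. In the final top view the lid area was uniform and its edges matched the closed outline.
- **Other things:** Comparing the first and last top pictures, nothing had changed at the measuring cup, squeeze bottle, timer, tape roll or tongs. I saw no sign that anything had been knocked aside.

**Checks that were weaker:**
- I had used all 16 picture views before closing the lid, so the final check was on pixel values only.
- My height estimates for the bread pan disagreed between cameras (about 50–120 mm). I turned the hand 40° to keep clear of it rather than settle the number.
- A check on the beakers already in the box, just before placing the last one, found the right one but could not separate the left one from the bright floor. The later picture showed it in place.

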